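# Fetch the pinned slotted block from under the acrylic riser with a reacher

## Robot

A 6-joint arm with a two-finger parallel gripper is mounted at the origin on the work surface. World frame = base frame: x ahead of the robot, y to its left, z up, the work surface at z = 0. Lengths are in mm, angles in rad, forces in N, time in s.
With the tool pointing down it reaches from about 350 to 925 mm from the base axis. Payload 6.4 kg.
Tool frame: the origin (TCP) lies on the front face of the gripper's body, between the roots of the fingers; the fingertips stand 97 mm ahead of it and the grasp point (between the pads) lies 78 mm ahead of it (ctrl.hold_point_z is the distance from the TCP to the grasp point, in mm); z points along the fingers, y is the line along which they close (so a half turn about z gives the same grasp; the last joint's range is limited). The gripper opens to 94 mm and grips with 3 to 60 N. Pads are 16 mm wide; open, the fingers measure 119 mm over their backs; the gripper's body (75 mm by 177 mm) begins 78 mm behind the grasp point.
Start: joints at [0.945, 0.245, 1.558, -0, 1.339, -0.174], TCP at [283.78, 584.794, 302.655] pointing down, gripper open.
Joint ranges: [-3.13, 3.13], [-1.02, 2.26], [0.13, 2.54], [-0.95, 4.09], [0.21, 2.88], [-2.74, 2.74]. Speed limits (rad/s): [2.57, 2.57, 3.14, 3.14, 3.14, 3.14].

## Interface

Orientations are given as a rotation vector (axis times angle).
In Python, from bench import ctrl, vision, order gives the robot as it stands. The module is installed in compiled form; this text tells all that it offers.
- The arm moves only by the tool move_arm, never from a script. Its argument "motion" is a list of rows, each an object with "slide": the shift along the world's x, y, z in a scale on which 1.0 is 100 cm, a list of three; "rotation": the turn, a rotation vector about the world's x, y, z in parts of the range, where 1.0 means 90 degrees, a list of three; "fingers": the finger opening in cm, from 0 to 9.4. In form: [{"slide": [tx, ty, tz], "rotation": [wx, wy, wz], "fingers": fingers}, ...]. A call has 1 to 12 rows; each row is the pose to reach, as a shift and turn from the pose commanded when the call began; what a row does not reach only later rows make up. A row lasts 1/12 s, in which the tool goes at most 41.7 mm and 7.16 degrees, less where a joint would pass 70% of its speed; a pose out of reach is approached as far as the arm can. A call with a gripper value outside its range is refused whole. The fingers move at their own pace and stop on an object; "grip_force" is the grip in N (left out, the last holds). Time passes only in rows, so rows that repeat a pose let the fingers close. It gives the time, the measured TCP pose, the force, the opening and the grip force at its end, in the units of the state.
- ctrl.get_state(): the state, without advancing time (a new reading comes with each control period).
- vision.snapshot(name): name is "side" or "top" or "wrist"; returns a dict with "frame" (384x512x3 uint8, red, green, blue), "range_z" (384x512 float32, mm along the optical axis (not along the pixel's ray), 0 where there is no reading), "K" (3x3 intrinsics, pixels), "eye" and "orientation" of the camera in the world. Camera axes: x right, y up, looking along -z (the intrinsics and any distortion apply to the point x, -y, -z); pixel columns grow to the right and rows downward; lengths in mm; the calibration is good to about 2 mm. A picture is of the moment at which its call begins.
- order.job_done(): hands the job in; it is judged then, once.
The state is a dict: "clock": time; "joint_positions": joint angles; "dq": joint speeds; "effort": joint torques, N m; "position": TCP position; "eef_rot": TCP orientation; "contact_force": force on the tool from outside, world axes, zero at the start; "ft_torque": the same for the moment, N m; "finger_gap": finger opening in mm; "finger_force": force on a finger pad.
Only numpy, scipy, OpenCV 4.12 (cv2) and the standard library are available. Lean on these libraries where they do the work, as an engineer would, in place of code of your own. Each camera call takes 0.05 s, during which the arm holds its last target. There are 200 camera calls.

## Task

The small slotted steel block is stuck at the back of the low gap under the clear acrylic riser, pinned by the sprung bar there. Pick up the reacher by its handle and trigger, slide its jaws into the gap, squeeze the trigger so both jaws hold the block firmly enough to pull it free but without bruising it, and draw it out, still in the jaws, to stand upright on the open granite at least 3 cm clear of the riser. Then open the jaws and leave the reacher lying upright beside it; do not touch the block with the gripper's fingers, lean on the riser or block hard, or disturb the tape roll, drilled plate and pen cup.

Things in the scene. Friction and masses are not known exactly. Their poses are not given: they have to be found in the camera images.
- block: Plain steel block with three slots across its top: 24 (its x) x 20 (its y) x 18 mm high, 45 to 85 g, fragile ground faces: no jaw may press on it with more than 15 N. Loose on the granite under the riser, near its back wall, its length within 0.2 rad of the riser's x. Origin: centre of its underside, z up.
- riser: Fixed clear acrylic riser (low bridge) with bright metal edge strips, on the granite: 150 mm deep (x), 160 wide (y), 47 high, walls and roof 5 mm, so the gap is 42 mm high and 150 wide. Open only at its -x side; the back wall's inner face is at x = +70 mm. Origin: centre of its footprint; z up. Must not be loaded with more than 20 N.
- bar_mid (a point): Clear sprung hold-down bar with two thin metal edge lines, under the riser's roof near the back: 40 mm (x) by 120 mm (y), 5 mm thick; this point is the middle of its underside. It moves only up and down and pins the block with about 5 N, so the block drags stiffly and a weak hold slips off it; with no block beneath it stops 16.7 mm above the granite, over the jaws.
- riser_mouth (a point): Middle of the riser's open front edge, at granite level: x = -75 mm in the riser's frame, same axes.
- reacher: Pick-up tool, 294 mm long, about 270 g, balanced near its origin, lying on its flat underside along its x axis, jaws at +x. Origin: at underside level on the centre line, mid grip; z up. Grey handle x -90 to +30 mm, z 0 to 44 mm, then a thin tube, a black head (x 102 to 122 mm, 50 wide, 24 high) and two hinged jaws to x = 204 mm, z 3 to 15 mm.
- reacher_grip (a point): Where to take the reacher from above: 24 mm above its origin, between the grey palm face (y = +25 mm) and the black trigger plate (outer face y = -25 mm released, x -21 to +21 mm, z 8 to 40 mm). The fingers close along the reacher's y. The tool shifts towards the trigger side (-y) by half the trigger travel when squeezed.
- reacher_tip (a point): Point midway between the jaw tips: 204 mm ahead of the reacher's origin, 9 mm above its underside. The rubber pads are the last 26 mm of the jaws.
- trigger (a joint): Trigger travel (m). 0 = released, pads 39 mm apart. At 0.014 (grip 36 mm wide) the pads are parallel and 20 mm apart, the block's width; it ends at 0.020. Return spring 5 N at rest, 8.5 N at 0.014: held with under 5 N the jaws stay open. Of each N squeezed beyond the spring about 0.75 N reaches each pad.
- jaw_left: Aluminium jaw with dark rubber pad on the reacher's +y side. Origin: its hinge, 112 mm ahead of the reacher's origin, 16 mm off the centre line; x along the jaw.
- jaw_right: The same jaw on the reacher's -y side, mirrored.
- tape: Bystander: roll of pale tape lying flat, 90 mm across, 24 mm high. Origin: centre of its underside.
- plate: Bystander: drilled aluminium plate, 70 x 70 x 6 mm. Origin: centre of its underside.
- pencup: Bystander: white plastic cup, 72 mm across, 90 mm high. Origin: centre of its underside.
- granite: Fixed black granite plate on the green bench, 440 mm (x) by 1000 mm (y), its top 40 mm above the bench (z = 0.040); all of the above stand on it. Origin: centre of its underside.

How it is judged:
By the outcome, as a careful person would: the job done as asked, in the order asked, and still so for the second after the job is handed in, with the robot touching nothing.
It also fails if it takes over 72 s, if anything falls off the work surface, if the arm or the gripper's body presses on something with over 40 N, if the wrist force passes 120 N, or if a joint passes its speed limit or range.

## Working session

There is one attempt and no reset: what is moved stays moved. The work goes in short steps, Python scripts to look and compute and a tool call to move; the robot and the scene stay as the last step left them, time stands still between calls to the robot, and variables do not carry over. Pictures are saved under pics/ and viewed, at most 10 in all, crops included, and the job is handed in when it is done.

Besides the shell and the picture viewer there is one more tool, called as name(argument=value, ...) on one line, values as JSON. move_arm: Moves the arm, as the interface text tells. Its arguments: {"type":"object","properties":{"motion":{"type":"array","items":{"type":"object","properties":{"slide":{"type":"array","items":{"type":"number"}},"rotation":{"type":"array","items":{"type":"number"}},"fingers":{"type":"number"}}}},"grip_force":{"type":"number"}},"required":["motion"]}

```bash
mkdir -p pics; cat > h.py <<'E'
import numpy as np, cv2
from bench import ctrl, vision, order
def snap(n,save=None):
    s=vision.snapshot(n)
    if save: cv2.imwrite('pics/'+save,cv2.cvtColor(s['frame'],cv2.COLOR_RGB2BGR))
    return s
def R(s):
    o=np.array(s['orientation'],float)
    return o if o.shape==(3,3) else cv2.Rodrigues(o)[0]
def ray(s,uv):
    K=np.array(s['K']); uv=np.atleast_2d(uv).astype(float)
    d=np.c_[(uv[:,0]-K[0,2])/K[0,0],-(uv[:,1]-K[1,2])/K[1,1],-np.ones(len(uv))]
    return np.array(s['eye']),d@R(s).T
def onz(s,uv,z):
    e,d=ray(s,uv); return e+d*((z-e[2])/d[:,2])[:,None]
def proj(s,P):
    p=(np.atleast_2d(P)-np.array(s['eye']))@R(s); K=np.array(s['K'])
    return np.c_[K[0,2]+K[0,0]*p[:,0]/-p[:,2],K[1,2]+K[1,1]*p[:,1]/p[:,2]]
def cloud(s):
    d=s['range_z']; v,u=np.nonzero(d>0); e,r=ray(s,np.c_[u,v]); return u,v,e+r*d[v,u][:,None]
E
python3 - <<'E'
from h import *
a=snap('top','top1.png');b=snap('side','side1.png')
for s in(a,b): print(s.keys(),s['K'],s['eye'],s['orientation'],(s['range_z']>0).mean())
print(ctrl.get_state())
E
```

```text
dict_keys(['frame', 'range_z', 'K', 'eye', 'orientation']) [[456.1363098    0.         251.06501545]
 [  0.         456.1363098  191.45543428]
 [  0.           0.           1.        ]] [ 470.30641897   -3.82071627 1331.32254642] [ 0.0674069  -0.07521331 -1.56063469] 0.9960835774739584
dict_keys(['frame', 'range_z', 'K', 'eye', 'orientation']) [[431.14899341   0.         253.65802721]
 [  0.         431.14899341 186.87353293]
 [  0.           0.           1.        ]] [   2.44425491 -579.60626608  675.25742944] [ 0.88970105 -0.37751859 -0.75427757] 0.9961293538411459
{'clock': 0.1, 'joint_positions': array([ 9.44880888e-01,  2.45735880e-01,  1.55885058e+00, -1.23759813e-05,
        1.33868823e+00, -1.74127497e-01]), 'dq': array([-0.00010542, -0.000268  , -0.0033084 , -0.00148199, -0.00123323,
       -0.00072744]), 'effort': array([-5.24045481e-04, -4.16911662e+01, -3.15528238e+01,  6.85958052e-02,
        3.09697841e-02, -4.77819333e-05]), 'position': array([283.5718251 , 584.48116982, 301.68307869]), 'eef_rot': array([-7.03497913e-01, -3.06115067e+00,  2.44041095e-03]), 'contact_force': array([ 0.13657771, -0.37311275,  0.51758659]), 'ft_torque': array([ 0.00697587, -0.02783303,  0.01885914]), 'finger_force': 0.0, 'finger_gap': 93.78877980527182}
```

View pics/top1.png

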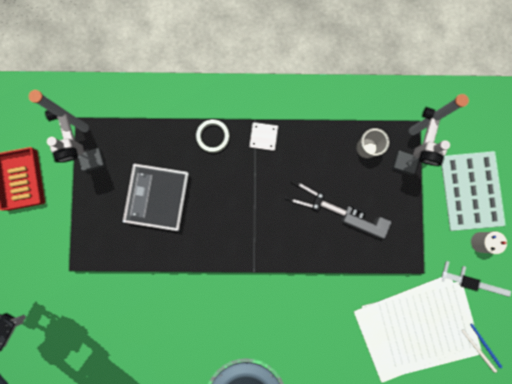

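View pics/side1.png

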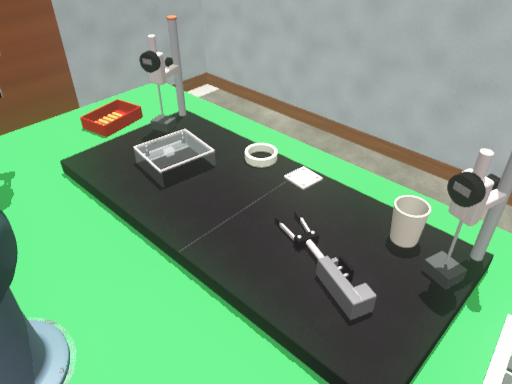

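The top view shows the riser at about (155,197) with its mouth to the right, and the block near (141,190). The reacher is at about (345,210), with its jaws pointing left. I'll zoom in on both.

```bash
python3 - <<'E'
from h import *
a=cv2.imread('pics/top1.png')
c1=cv2.resize(a[155:240,110:200],None,fx=6,fy=6,interpolation=cv2.INTER_CUBIC)
c2=cv2.resize(a[170:250,280:400],None,fx=6,fy=6,interpolation=cv2.INTER_CUBIC)[:, :]
h=max(c1.shape[0],c2.shape[0]);
z=np.zeros((c1.shape[0]+0,c1.shape[1],3),np.uint8)
cv2.imwrite('pics/c1.png',cv2.convertScaleAbs(c1,alpha=1.2,beta=20)); cv2.imwrite('pics/c2.png',cv2.convertScaleAbs(c2,alpha=1.5,beta=30))
E
```

```text
(no output)
```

View pics/c1.png

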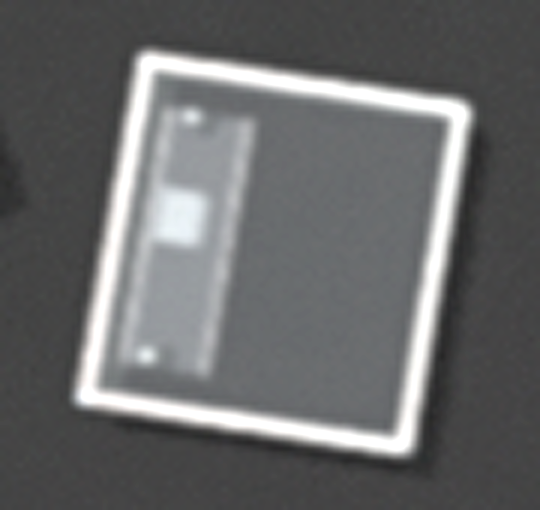

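View pics/c2.png

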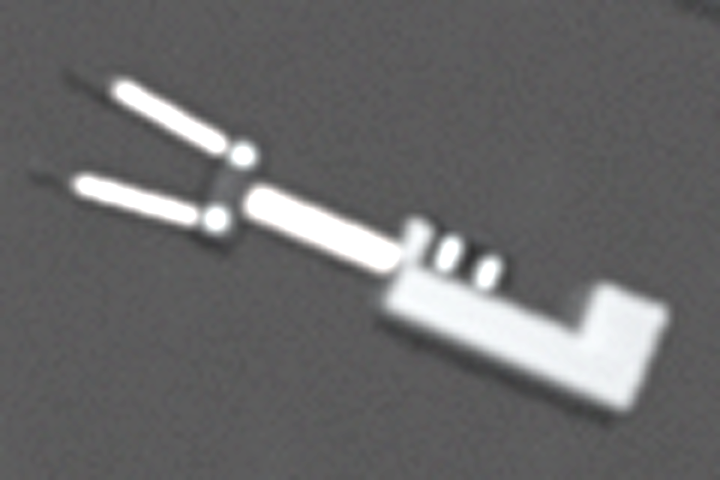

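The riser corners in the crop are about (147,60), (465,108), (408,445) and (85,395), and the block is at about (182,217). The reacher has its palm bar on the lower side, its trigger on the upper side, and its jaw hinges at crop (243,155) and (216,218).

```bash
cat > m.py <<'E'
from h import *
def riser(s,box):
    g=s['frame'].min(2); m=np.zeros_like(g); x0,y0,x1,y1=box; m[y0:y1,x0:x1]=(g[y0:y1,x0:x1]>110)*255
    c=max(cv2.findContours(m,cv2.RETR_EXTERNAL,cv2.CHAIN_APPROX_NONE)[0],key=cv2.contourArea)
    P=onz(s,c[:,0],87)[:,:2].astype(np.float32); return cv2.minAreaRect(P)
def reacher(s,lo,hi):
    u,v,P=cloud(s); k=(P[:,2]>75)&(P[:,2]<95)&(P[:,0]>lo[0])&(P[:,0]<hi[0])&(P[:,1]>lo[1])&(P[:,1]<hi[1])
    return P[k]
E
python3 - <<'E'
from m import *
a=snap('top')
print(riser(a,(110,155,200,240)))
b=snap('side'); print(riser(b,(130,128,220,180)))
# block via bright px in top at z=58
g=a['frame'].min(2); g=g[184:198,131:147]; m=(g>175).astype(np.uint8)
print(g); v,u=np.nonzero(m); print(onz(a,[u.mean()+131,v.mean()+184],58))
for n,s in(('t',a),('s',b)):
    P=reacher(s,(300,-450),(560,-100)); print(n,len(P),cv2.minAreaRect(P[:,:2].astype(np.float32)),np.median(P[:,2]))
# tube & hinges top
for uv,z in(((280+243/6,170+155/6),64),((280+216/6,170+218/6),64),((280+255/6,170+203/6),66),((280+390/6,170+258/6),66)): print(onz(a,uv,z)[0])
for n,uv,z in(('tape',(212,136),64),('plate',(264,136),46),('cup',(373,143),130)): print(n,onz(a,uv,z)[0])
E
```

```text
((567.3690185546875, 252.29022216796875), (155.74822998046875, 165.11831665039062), 81.43592834472656)
((567.8131103515625, 252.5777587890625), (161.90492248535156, 167.66671752929688), 81.33975219726562)
[[195 146  96  98 124 135 123 110 109 108 108 108 109 109 109 109]
 [194 139  94 102 129 140 130 120 114 112 110 110 111 110 108 110]
 [183 129  93 104 133 148 150 146 142 137 131 127 121 113 110 109]
 [169 117  93 111 137 151 161 168 168 166 163 154 143 126 112 110]
 [159 106  95 121 144 156 166 175 177 178 178 173 160 138 118 111]
 [152 101  97 128 147 156 169 177 179 178 179 177 164 141 119 112]
 [141  94 102 132 151 158 170 178 178 177 177 173 160 136 117 113]
 [133  92 105 133 152 163 173 178 177 178 178 172 156 131 114 112]
 [123  93 108 135 151 165 175 178 178 179 178 169 150 128 112 114]
 [111  95 118 141 154 167 178 180 179 178 177 167 147 124 111 117]
 [101  99 127 144 150 158 166 171 173 174 173 163 141 119 110 118]
 [ 96 102 132 144 133 130 134 141 146 154 157 146 131 116 110 117]
 [ 94 104 133 138 122 111 112 114 119 123 125 123 117 109 110 121]
 [ 94 108 132 135 118 108 106 108 107 108 110 109 110 108 113 124]]
[[587.50008004 305.17979685  58.        ]]
t 554 ((505.728271484375, -329.1210632324219), (121.77407836914062, 51.094017028808594), 67.22257232666016) 83.21895862666861
s 1180 ((504.04693603515625, -329.2874450683594), (120.62672424316406, 51.52619934082031), 67.00708770751953) 84.49284164979395
[ 575.39221105 -203.43643483   64.        ]
[ 545.94905678 -190.75022334   64.        ]
[ 552.95470981 -208.5743442    66.        ]
[ 528.02520231 -270.96073829   66.        ]
tape [741.87043974 101.90306218  64.        ]
plate [747.19983237 -45.32991263  46.        ]
cup [ 712.9811725  -334.27920026  130.        ]
```

The rows are not in the units I measure in: shifts go in shares of 100 cm and turns go in shares of 90 degrees. I convert before sending: -34 cm is -0.34, 26 cm is 0.26, -72 degrees is -0.8.

move_arm(motion=[{"slide": [0.26,-0.34,0.03],"rotation": [0,0,-0.8],"fingers": 9.4},{"slide": [0.26,-0.34,0.03],"rotation": [0,0,-0.8],"fingers": 9.4},{"slide": [0.26,-0.34,0.03],"rotation": [0,0,-0.8],"fingers": 9.4},{"slide": [0.26,-0.34,0.03],"rotation": [0,0,-0.8],"fingers": 9.4},{"slide": [0.26,-0.34,0.03],"rotation": [0,0,-0.8],"fingers": 9.4},{"slide": [0.26,-0.34,0.03],"rotation": [0,0,-0.8],"fingers": 9.4},{"slide": [0.26,-0.34,0.03],"rotation": [0,0,-0.8],"fingers": 9.4},{"slide": [0.26,-0.34,0.03],"rotation": [0,0,-0.8],"fingers": 9.4},{"slide": [0.26,-0.34,0.03],"rotation": [0,0,-0.8],"fingers": 9.4},{"slide": [0.26,-0.34,0.03],"rotation": [0,0,-0.8],"fingers": 9.4},{"slide": [0.26,-0.34,0.03],"rotation": [0,0,-0.8],"fingers": 9.4},{"slide": [0.26,-0.34,0.03],"rotation": [0,0,-0.8],"fingers": 9.4}])

```text
clock: 1.2
position: [545.4, 242.4, 332.7]
eef_rot: [2.372, 2.059, 0.0]
contact_force: [-0.8, -0.3, -0.1]
finger_gap: 93.8
finger_force: 0.0
```

```bash
python3 - <<'E'
from h import *
s=snap('wrist','w1.png'); st=ctrl.get_state(); print(s['K'],s['eye'],s['orientation'],st['position'],st['eef_rot'],st['clock'],st['joint_positions'])
c=567.5,252.4; print(proj(s,[[567.5,252.4,87],[587,305,58]]))
E
```

```text
[[297.59473028   0.         252.76646474]
 [  0.         297.59473028 192.17208477]
 [  0.           0.           1.        ]] [556.50572874 320.1911183  414.91630256] [-0.26890188  0.01910054 -0.13970819] [544.14460496 244.07706501 332.40767295] [-2.36941305e+00 -2.06175310e+00  4.20174908e-04] 1.25 [2.31536466e-01 9.74365911e-02 1.67002277e+00 5.42149635e-04
 1.37471560e+00 3.70070038e-01]
[[271.00351729 170.7185646 ]
 [280.54551222 119.59904296]]
```

View pics/w1.png

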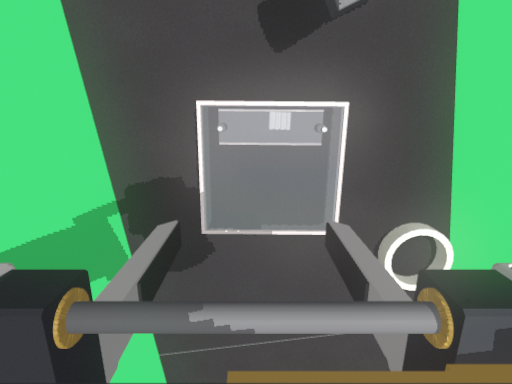

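The wrist view shows the riser squarely, spanning roughly (200–345, 103–235). The block is at about (280,121) under the bar.

```bash
cat > loc.py <<'E'
from m import *
s=snap('wrist')
r=riser(s,(190,92,355,240)); print('riser',r)
f=s['frame'].min(2); g=f[108:134,264:296].copy(); print(g[::2,::1])
t=(170+130)//2
m=cv2.resize(g,None,fx=4,fy=4,interpolation=cv2.INTER_CUBIC)
m=(m>t).astype(np.uint8)*255
c=max(cv2.findContours(m,cv2.RETR_EXTERNAL,cv2.CHAIN_APPROX_NONE)[0],key=cv2.contourArea)[:,0]
uv=(c+.5)/4-.5+[264,108]
print('block',cv2.minAreaRect(onz(s,uv,58)[:,:2].astype(np.float32)))
E
python3 loc.py
```

```text
riser ((575.9508666992188, 248.8365478515625), (156.03622436523438, 181.14190673828125), 81.48505401611328)
[[140 142 141 141 141 142 142 142 142 142 142 142 143 143 143 142 142 141
  142 141 142 143 147 148 148 150 148 147 148 148 148 149]
 [165 165 165 165 166 166 165 166 166 165 166 166 156 152 152 151 151 152
  151 151 152 151 152 152 151 151 152 150 150 151 152 151]
 [212 212 211 212 211 213 213 216 220 222 221 220 218 219 216 217 217 214
  214 215 216 213 214 215 215 214 215 215 214 217 218 218]
 [163 163 162 163 162 162 169 194 214 218 218 222 222 211 215 218 218 220
  210 215 217 217 219 220 205 213 215 211 188 166 162 162]
 [163 164 164 164 163 164 169 197 216 219 218 221 217 212 215 216 218 221
  209 214 218 217 220 221 204 212 216 217 191 167 163 162]
 [163 164 163 163 163 164 175 201 215 217 218 220 214 211 216 217 218 218
  209 213 217 217 218 218 205 213 217 217 183 163 162 162]
 [163 163 164 164 164 163 175 204 216 217 218 220 213 216 217 217 218 219
  210 215 218 217 218 215 207 214 217 214 181 164 164 164]
 [163 164 163 164 164 163 176 204 216 217 217 219 210 214 217 217 218 219
  206 213 217 218 219 214 211 215 217 208 177 164 164 163]
 [164 164 163 164 164 163 180 206 216 217 218 219 213 215 217 217 219 220
  209 214 217 217 219 209 209 215 216 209 178 163 164 163]
 [163 163 163 164 164 164 178 210 217 217 218 218 209 214 217 217 218 214
  208 214 217 217 218 207 210 216 216 199 172 163 163 163]
 [163 163 164 163 162 161 184 211 217 217 218 218 209 214 217 217 219 214
  211 215 216 217 218 203 212 216 216 196 170 163 163 163]
 [163 162 163 163 163 162 173 197 205 206 195 189 194 204 207 209 205 201
  203 208 209 207 206 197 208 212 212 189 167 163 162 163]
 [162 161 161 162 163 162 162 161 162 162 162 161 162 162 162 163 162 163
  162 162 163 163 163 162 162 163 162 163 163 162 163 163]]
block ((584.0009765625, 304.6612548828125), (26.70137596130371, 37.67921829223633), 82.09459686279297)
```

Converted, -12 cm is -0.12, -2 cm is -0.02.

move_arm(motion=[{"slide": [0.015,-0.02,-0.12],"rotation": [0,0,0],"fingers": 9.4},{"slide": [0.015,-0.02,-0.12],"rotation": [0,0,0],"fingers": 9.4},{"slide": [0.015,-0.02,-0.12],"rotation": [0,0,0],"fingers": 9.4},{"slide": [0.015,-0.02,-0.12],"rotation": [0,0,0],"fingers": 9.4},{"slide": [0.015,-0.02,-0.12],"rotation": [0,0,0],"fingers": 9.4}])

```text
clock: 1.72
position: [556.7, 226.1, 210.8]
eef_rot: [-2.364, -2.064, 0.007]
contact_force: [0.7, 0.6, 0.7]
finger_gap: 94.2
finger_force: 0.0
```

```bash
python3 - <<'E'
from h import *
s=snap('wrist'); np.save('w2.npy',s,allow_pickle=True)
f=cv2.cvtColor(s['frame'],cv2.COLOR_RGB2BGR)
u,v=proj(s,[587,305,58])[0]; print(u,v,s['eye'])
u,v=int(u),int(v); y0=max(v-45,0);x0=u-60; print(x0,y0)
cv2.imwrite('pics/w2.png',cv2.resize(f[y0:y0+90,x0:x0+120],None,fx=6,fy=6,interpolation=cv2.INTER_CUBIC))
E
```

```text
279.4493030007224 104.69255183408289 [567.84297767 303.97337872 292.87929437]
219 59
```

View pics/w2.png

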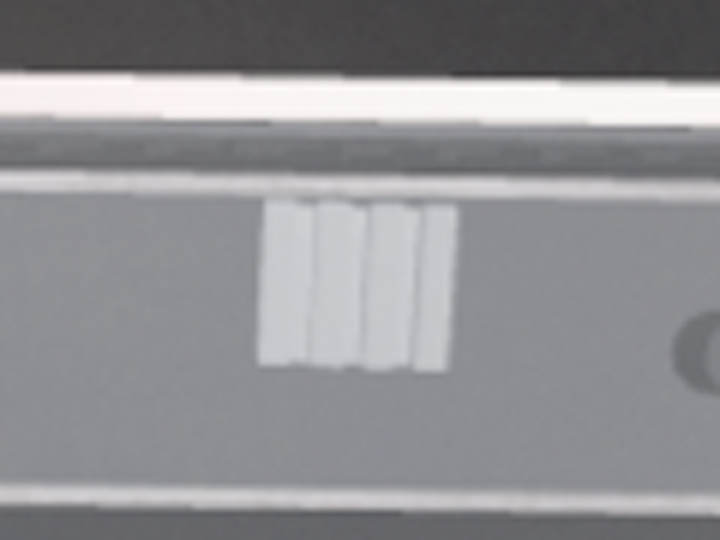

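The crop shows the block's top at about (258–458, 200–370), with three slots running along the riser's x. The longer 24 mm side seems to lie across the gap, so I'll measure it precisely.

```bash
python3 - <<'E'
from m import *
s=np.load('w2.npy',allow_pickle=True).item()
c=lambda x,y:((x+.5)/6-.5+219,(y+.5)/6-.5+59)
P=lambda x,y,z:onz(s,c(x,y),z)[0,:2]
# crop points: top-right, bottom-right, bottom-left, top-left of block top
th=np.radians(81.4); ex=np.array([np.cos(th),np.sin(th)]); ey=np.array([-ex[1],ex[0]]); o=np.array([567.5,252.4])
rf=lambda p:(round(float((p-o)@ex),1),round(float((p-o)@ey),1))
for n,x,y,z in(('TR',459,205,58),('BR',448,372,58),('BL',258,366,58),('TL',263,200,58),('slot1t',314,205,58),('slot1b',309,365,58),('slot3t',421,205,58),('slot3b',416,370,58),('roofL',0,73,87),('roofR',719,80,87),('barbackL',20,183,63),('barbackR',700,190,63),('barfrontL',20,495,63),('barfrontR',700,507,63)):
    p=P(x,y,z); print(n,p.round(1),rf(p))
r=s['range_z']; v,u=[int(round(q)) for q in c(350,290)[::-1]]; print(r[v-1:v+2,u-1:u+2])
e,d=ray(s,[u,v]); print(e+d[0]*r[v,u])
E
```

```text
TR [599.5 312. ] (63.7, -22.8)
BR [596.2 291.9] (43.4, -22.5)
BL [572.2 295.9] (43.8, 1.8)
TL [575.4 315.8] (63.9, 1.7)
slot1t [581.6 314.4] (63.4, -4.7)
slot1b [578.7 295.2] (44.0, -4.7)
slot3t [594.8 312.6] (63.6, -18.0)
slot3b [592.2 292.7] (43.6, -18.4)
roofL [548.1 331. ] (74.9, 31.0)
roofR [624.5 319.9] (75.3, -46.3)
barbackL [546.1 321.5] (65.2, 31.5)
barbackR [628.1 309.6] (65.6, -51.4)
barfrontL [540.  284.3] (27.4, 32.0)
barfrontR [625.8 271.2] (27.3, -54.8)
[[196.89781 197.74005 198.23799]
 [198.56194 198.0608  197.15538]
 [198.96198 197.6711  198.41235]]
[582.87488922 303.62824147  86.78379572]
```

The block is about 24 mm across the gap, centred at riser x ≈ 53.7, y ≈ −11, and aligned with the riser to about 1°. Next I'll move to the reacher.

Converted, -52.6 cm is -0.526, -4.2 cm is -0.042, -15 degrees is -0.1667.

move_arm(motion=[{"slide": [-0.042,-0.526,0.02],"rotation": [0,0,-0.1667],"fingers": 9.4},{"slide": [-0.042,-0.526,0.02],"rotation": [0,0,-0.1667],"fingers": 9.4},{"slide": [-0.042,-0.526,0.02],"rotation": [0,0,-0.1667],"fingers": 9.4},{"slide": [-0.042,-0.526,0.02],"rotation": [0,0,-0.1667],"fingers": 9.4},{"slide": [-0.042,-0.526,0.02],"rotation": [0,0,-0.1667],"fingers": 9.4},{"slide": [-0.042,-0.526,0.02],"rotation": [0,0,-0.1667],"fingers": 9.4},{"slide": [-0.042,-0.526,0.02],"rotation": [0,0,-0.1667],"fingers": 9.4},{"slide": [-0.042,-0.526,0.02],"rotation": [0,0,-0.1667],"fingers": 9.4},{"slide": [-0.042,-0.526,0.02],"rotation": [0,0,-0.1667],"fingers": 9.4},{"slide": [-0.042,-0.526,0.02],"rotation": [0,0,-0.1667],"fingers": 9.4},{"slide": [-0.042,-0.526,0.02],"rotation": [0,0,-0.1667],"fingers": 9.4},{"slide": [-0.042,-0.526,0.02],"rotation": [0,0,-0.1667],"fingers": 9.4}])

```text
clock: 2.77
position: [520.4, -275.2, 236.4]
eef_rot: [2.611, 1.735, 0.004]
contact_force: [0.1, 0.4, 0.0]
finger_gap: 94.3
finger_force: 0.0
```

move_arm(motion=[{"slide": [0,0,0],"rotation": [0,0,0],"fingers": 9.4},{"slide": [0,0,0],"rotation": [0,0,0],"fingers": 9.4},{"slide": [0,0,0],"rotation": [0,0,0],"fingers": 9.4}])

```text
clock: 3.02
position: [520.1, -272.8, 234.2]
eef_rot: [2.614, 1.736, 0.003]
contact_force: [-1.1, 0.7, -0.2]
finger_gap: 94.1
finger_force: 0.0
```

```bash
python3 - <<'E'
from h import *
s=snap('wrist','w3.png'); st=ctrl.get_state(); print(st['position'],st['eef_rot'],st['clock'],s['eye'])
R_=cv2.Rodrigues(st['eef_rot'])[0]; print(np.degrees(np.arctan2(R_[1,1],R_[0,1])))
E
```

```text
[ 519.95986779 -272.09949404  233.51736012] [2.61427967e+00 1.73771344e+00 1.84302875e-03] 3.0667 [ 550.20623431 -200.17026093  316.38740111]
-22.775944356526995
```

View pics/w3.png

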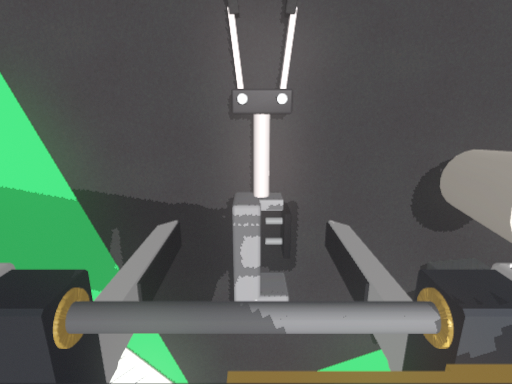

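The wrist view shows the hinge pins at (242,99) and (282,99). The tube runs from (262,115) to (262,195), so the tool is well aligned and now needs refining.

```bash
python3 - <<'E'
from h import *
s=snap('wrist'); g=s['frame'].min(2)
pts=[]
for cx,cy in((242,99),(282,99)):
    w=g[cy-8:cy+9,cx-8:cx+9].astype(float); w=np.where(w>120,w,0); yy,xx=np.mgrid[-8:9,-8:9]; pts.append((cx+(w*xx).sum()/w.sum(),cy+(w*yy).sum()/w.sum()))
for z in(64,66): 
  H=onz(s,pts,z); n=H[1]-H[0]; print(z,H.round(1),np.linalg.norm(n))
  a=np.arctan2(n[0],-n[1]);  ex=np.array([-n[1],n[0]])/np.hypot(*n[:2]); print('yaw',np.degrees(np.arctan2(ex[1],ex[0])),'origin',H.mean(0)[:2]-112*ex)
# tube axis
rows=range(120,190,5); c=[]
for r in rows:
    x=np.nonzero(g[r,245:280]>110)[0]; c.append((245+x.mean(),r))
T=onz(s,c,60); d=np.polyfit(T[:,1],T[:,0],1); print('tube yaw',90-np.degrees(np.arctan(d[0])),T[[0,-1]])
u=np.array([np.cos(np.radians(67.1)),np.sin(np.radians(67.1))]); m=H.mean(0)[:2]
r=s['range_z']; 
for uv in((262,150),(262,100),(242,99),(245,240)): e,dd=ray(s,uv); print(uv,(e+dd[0]*r[uv[1],uv[0]]).round(1))
E
```

```text
64 [[ 546.4 -188.8   64. ]
 [ 576.2 -201.2   64. ]] 32.273400658671875
yaw 67.4043093011573 origin [ 518.26859331 -298.42183331]
66 [[ 546.4 -188.9   66. ]
 [ 576.  -201.2   66. ]] 32.01696918970513
yaw 67.40430930115723 origin [ 518.17931594 -298.45736344]
tube yaw 67.41616935079406 [[ 554.48736897 -210.19195704   60.        ]
 [ 532.86506142 -261.82239005   60.        ]]
(262, 150) [ 545.  -233.2   60.9]
(262, 100) [ 560.3 -195.5   64.7]
(242, 99) [ 545.8 -188.6   65. ]
(245, 240) [ 503.4 -295.    83.9]
```

Converted, -8.6 cm is -0.086, -8 cm is -0.08, 0.2 degrees is 0.0022.

move_arm(motion=[{"slide": [-0.002,-0.0265,0],"rotation": [0,0,0.0022],"fingers": 9.4},{"slide": [-0.002,-0.0265,-0.03],"rotation": [0,0,0.0022],"fingers": 9.4},{"slide": [-0.002,-0.0265,-0.06],"rotation": [0,0,0.0022],"fingers": 9.4},{"slide": [-0.002,-0.0265,-0.08],"rotation": [0,0,0.0022],"fingers": 9.4},{"slide": [-0.002,-0.0265,-0.086],"rotation": [0,0,0.0022],"fingers": 9.4},{"slide": [-0.002,-0.0265,-0.086],"rotation": [0,0,0.0022],"fingers": 9.4},{"slide": [-0.002,-0.0265,-0.086],"rotation": [0,0,0.0022],"fingers": 9.4},{"slide": [-0.002,-0.0265,-0.086],"rotation": [0,0,0.0022],"fingers": 9.4}])

```text
clock: 3.78
position: [518.2, -300.0, 147.7]
eef_rot: [2.611, 1.741, 0.001]
contact_force: [-0.7, -0.1, 0.8]
finger_gap: 93.8
finger_force: 0.0
```

Converted, -0.5 cm is -0.005, 0.1 cm is 0.001.

move_arm(motion=[{"slide": [0,0.001,-0.005],"rotation": [0,0,0],"fingers": 9.4},{"slide": [0,0.001,-0.005],"rotation": [0,0,0],"fingers": 6.5},{"slide": [0,0.001,-0.005],"rotation": [0,0,0],"fingers": 6.0},{"slide": [0,0.001,-0.005],"rotation": [0,0,0],"fingers": 5.5},{"slide": [0,0.001,-0.005],"rotation": [0,0,0],"fingers": 4.8},{"slide": [0,0.001,-0.005],"rotation": [0,0,0],"fingers": 4.6},{"slide": [0,0.001,-0.005],"rotation": [0,0,0],"fingers": 4.6},{"slide": [0,0.001,-0.005],"rotation": [0,0,0],"fingers": 4.6},{"slide": [0,0.001,-0.005],"rotation": [0,0,0],"fingers": 4.6}], grip_force=4.5)

```text
clock: 4.53
position: [517.1, -298.8, 140.7]
eef_rot: [2.615, 1.741, 0.0]
contact_force: [1.1, 0.6, 0.1]
finger_gap: 49.8
finger_force: 4.5
```

Converted, 1 cm is 0.01, 0.6 cm is 0.006.

move_arm(motion=[{"slide": [0,0,0.003],"rotation": [0,0,0],"fingers": 4.6},{"slide": [0,0,0.006],"rotation": [0,0,0],"fingers": 4.6},{"slide": [0,0,0.01],"rotation": [0,0,0],"fingers": 4.6},{"slide": [0,0,0.01],"rotation": [0,0,0],"fingers": 4.6},{"slide": [0,0,0.01],"rotation": [0,0,0],"fingers": 4.6},{"slide": [0,0,0.01],"rotation": [0,0,0],"fingers": 4.6}])

```text
clock: 5.03
position: [517.2, -298.8, 150.9]
eef_rot: [2.615, 1.741, 0.0]
contact_force: [0.0, 1.0, -0.3]
finger_gap: 50.0
finger_force: 4.5
```

```bash
cat > tool.py <<'E'
from h import *
def pins(s,rad=14,verbose=True):
    """hinge pins in wrist image: two bright discs on black head; returns px"""
    g=s['frame'].min(2); m=(g>150).astype(np.uint8)
    n,l,st,c=cv2.connectedComponentsWithStats(m[:, :])
    k=[c[i] for i in range(1,n) if 20<st[i,4]<160 and 0.6<st[i,2]/st[i,3]<1.6 and 60<c[i][1]<130 and 215<c[i][0]<310]
    return sorted(k,key=lambda p:p[0])
def pose(s,lift=0):
    p=pins(s); H=onz(s,p,65+lift); n=H[1]-H[0]; ex=np.array([-n[1],n[0]])/np.hypot(*n[:2])
    return p,np.linalg.norm(n),np.degrees(np.arctan2(ex[1],ex[0])),H.mean(0)[:2]-112*ex,H.mean(0)[:2]+92*ex
E
python3 - <<'E'
from tool import *
s=snap('wrist'); print(pins(s))
for L in(0,10): print(pose(s,L)[1:])
r=s['range_z']; 
for uv in((262,100),(262,130),(262,160)): e,dd=ray(s,uv); print(uv,(e+dd[0]*r[uv[1],uv[0]]).round(1))
st=ctrl.get_state(); print(st['position'],st['contact_force'],st['finger_gap'],st['clock'])
E
```

```text
[]Traceback (most recent call last):
  File "<stdin>", line 3, in <module>
  File "tool.py", line 9, in pose
    p=pins(s); H=onz(s,p,65+lift); n=H[1]-H[0]; ex=np.array([-n[1],n[0]])/np.hypot(*n[:2])
                 ~~~^^^^^^^^^^^^^
  File "h.py", line 15, in onz
    e,d=ray(s,uv); return e+d*((z-e[2])/d[:,2])[:,None]
        ~~~^^^^^^
  File "h.py", line 12, in ray
    d=np.c_[(uv[:,0]-K[0,2])/K[0,0],-(uv[:,1]-K[1,2])/K[1,1],-np.ones(len(uv))]
             ~~^^^^^
IndexError: index 0 is out of bounds for axis 1 with size 0
```

```bash
python3 - <<'E'
from h import *
s=snap('wrist'); r=s['range_z']
ex=np.array([np.cos(np.radians(67.4)),np.sin(np.radians(67.4))]);ey=np.array([-ex[1],ex[0]]);o=np.array([518.2,-298.4])
for x in(40,60,80,100,112):
    p=proj(s,np.r_[o+x*ex,63])[0]; u,v=p.round().astype(int); e,d=ray(s,(u,v)); print(x,u,v,(e+d[0]*r[v,u]).round(1) if 0<=v<384 else '', s['frame'][v,u] if 0<=v<384 else '')
for y in(16,-16): print(proj(s,np.r_[o+112*ex+y*ey,65])[0])
g=s['frame'].min(2); m=(g>120).astype(np.uint8); n,l,st,c=cv2.connectedComponentsWithStats(m)
for i in range(1,n):
    if st[i,4]>15 and 200<c[i][0]<320: print(c[i].round(1),st[i])
st=ctrl.get_state(); print(st['position'],st['contact_force'],st['clock'])
E
```

```text
40 254 177 [ 534.4 -258.7   75.3] [255 255 255]
60 254 143 [ 541.5 -241.7   76.4] [255 255 255]
80 254 106 [ 548.6 -224.6   79.4] [255 255 255]
100 254 67 [ 555.4 -208.2   80.6] [255 255 255]
112 254 42 [ 559.3 -198.9   84.5] [124 122 124]
[223.35273086  41.05672592]
[285.65636649  40.99355397]
[214.5   7. ] [208   0  14  15 190]
[291.   7.] [284   0  15  15 198]
[257.8  29.7] [ 207   18   99   27 2191]
[234. 206.] [  164    63   125   238 11178]
[272.7 238. ] [260 233  27  11 290]
[272.  266.5] [260 262  25  10 249]
[265.8 335. ] [ 153  306  201   66 7663]
[ 517.15497845 -298.75770567  150.7196004 ] [ 0.7734488   0.87061707 -1.25636237] 5.1333
```

Converted, -1 cm is -0.01, -0.6 cm is -0.006.

move_arm(motion=[{"slide": [0,0,-0.003],"rotation": [0,0,0],"fingers": 4.6},{"slide": [0,0,-0.006],"rotation": [0,0,0],"fingers": 4.6},{"slide": [0,0,-0.01],"rotation": [0,0,0],"fingers": 4.6},{"slide": [0,0,-0.01],"rotation": [0,0,0],"fingers": 4.6},{"slide": [0,0,-0.01],"rotation": [0,0,0],"fingers": 4.6}])

```text
clock: 5.55
position: [516.9, -298.8, 140.1]
eef_rot: [-2.615, -1.741, 0.0]
contact_force: [0.4, 0.0, -2.0]
finger_gap: 50.1
finger_force: 4.5
```

Converted, 1 cm is 0.01, -0.9 cm is -0.009.

move_arm(motion=[{"slide": [0,0,0],"rotation": [0,0,0],"fingers": 5.4},{"slide": [-0.003,-0.009,0],"rotation": [0,0,0],"fingers": 5.4},{"slide": [-0.003,-0.009,0],"rotation": [0,0,0],"fingers": 5.4},{"slide": [-0.003,-0.009,0],"rotation": [0,0,0],"fingers": 5.4},{"slide": [-0.003,-0.009,0],"rotation": [0,0,0],"fingers": 3.0},{"slide": [-0.003,-0.009,0],"rotation": [0,0,0],"fingers": 3.0},{"slide": [-0.003,-0.009,0],"rotation": [0,0,0],"fingers": 3.0},{"slide": [-0.003,-0.009,0],"rotation": [0,0,0],"fingers": 3.0},{"slide": [-0.003,-0.009,0.005],"rotation": [0,0,0],"fingers": 3.0},{"slide": [-0.003,-0.009,0.01],"rotation": [0,0,0],"fingers": 3.0},{"slide": [-0.003,-0.009,0.01],"rotation": [0,0,0],"fingers": 3.0},{"slide": [-0.003,-0.009,0.01],"rotation": [0,0,0],"fingers": 3.0}], grip_force=30)

```text
clock: 6.55
position: [514.2, -307.8, 150.9]
eef_rot: [2.614, 1.741, 0.001]
contact_force: [-0.2, -0.2, -2.7]
finger_gap: 30.4
finger_force: 9.9
```

```bash
cat > tube.py <<'E'
from h import *
def rd(s,tag=''):
    r=s['range_z']; P=[]
    g=s['frame'].min(2)
    for v in range(60,185,6):
        x=np.nonzero(g[v,225:285]>170)[0]
        if 8<len(x)<40:
            u=int(round(225+x.mean())); e,d=ray(s,(u,v)); P.append(e+d[0]*r[v,u])
    return np.array(P)
if __name__=='__main__':
    s=snap('wrist'); P=rd(s); st=ctrl.get_state()
    k=np.polyfit(P[:,1],P[:,2],1); print(P.round(1)[::3]); print('pitch deg',np.degrees(np.arctan(k[0]*np.cos(.3))))
    print(st['position'],st['contact_force'],st['finger_gap'],st['finger_force'],st['clock'])
E
python3 tube.py
```

```text
[[ 562.6 -216.6   71.5]
 [ 559.3 -224.6   72.7]
 [ 556.3 -232.6   71.3]
 [ 552.4 -240.8   71.2]
 [ 549.  -249.5   70.9]
 [ 544.9 -258.3   70.3]
 [ 541.3 -267.3   71.9]]
pitch deg -0.6011317323041829
[ 514.07781497 -307.67089265  150.59254864] [ 0.31889583  0.35286569 -2.70443507] 29.983692170736596 9.909599125385284 6.6
```

Converted, 25.4 cm is 0.254, 25 cm is 0.25, 14 degrees is 0.1556.

move_arm(motion=[{"slide": [0.0005,0.012,0],"rotation": [0,0,0.0111],"fingers": 3},{"slide": [0.001,0.034,0],"rotation": [0,0,0.0222],"fingers": 3},{"slide": [0.002,0.06,0],"rotation": [0,0,0.0444],"fingers": 3},{"slide": [0.003,0.09,0],"rotation": [0,0,0.0667],"fingers": 3},{"slide": [0.004,0.12,0],"rotation": [0,0,0.0889],"fingers": 3},{"slide": [0.005,0.15,0],"rotation": [0,0,0.1111],"fingers": 3},{"slide": [0.006,0.18,0],"rotation": [0,0,0.1333],"fingers": 3},{"slide": [0.007,0.21,0],"rotation": [0,0,0.1444],"fingers": 3},{"slide": [0.008,0.235,0],"rotation": [0,0,0.1556],"fingers": 3},{"slide": [0.008,0.25,0],"rotation": [0,0,0.1556],"fingers": 3},{"slide": [0.008,0.254,0],"rotation": [0,0,0.1556],"fingers": 3},{"slide": [0.008,0.254,0],"rotation": [0,0,0.1556],"fingers": 3}])

```text
clock: 7.6
position: [521.6, -52.4, 150.3]
eef_rot: [-2.38, -2.05, 0.0]
contact_force: [-0.6, -0.5, -2.9]
finger_gap: 30.2
finger_force: 9.9
```

```bash
python3 tube.py; python3 - <<'E'
from tube import *
s=snap('wrist','w4.png'); P=rd(s); k=np.polyfit(P[:,1],P[:,0],1); print('yaw',90-np.degrees(np.arctan(k[0])))
E
```

```text
[[546.4  47.9  70.2]
 [545.2  39.4  71.1]
 [544.1  30.8  70.9]
 [542.4  21.9  71.2]
 [541.2  12.7  71.1]
 [539.4   3.2  70.4]
 [538.1  -6.7  70. ]]
pitch deg 0.11235976511737324
[521.83668408 -53.42286591 150.47798943] [ 0.15617934 -0.8341517  -2.22937889] 30.642840144075414 9.883645623922348 7.65
yaw 81.223899543698
```

View pics/w4.png

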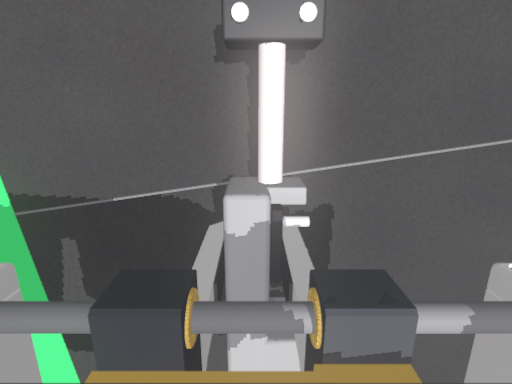

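The tool is held level, with pins at (240,12) and (308,12) and a yaw of about 81.2°. Next I'll compute where the tip is relative to the block.

```bash
cat > tip.py <<'E'
from tube import *
import sys
th=np.radians(81.4); EX=np.array([np.cos(th),np.sin(th)]); EY=np.array([-EX[1],EX[0]]); O=np.array([567.5,252.4])
rf=lambda p:np.c_[(p[:,:2]-O)@EX,(p[:,:2]-O)@EY].round(1)
lift=float(sys.argv[1]); s=snap('wrist'); g=s['frame'].min(2)
w=g[0:30,220:330]; m=(w>150).astype(np.uint8); n,l,st,c=cv2.connectedComponentsWithStats(m)
k=sorted([tuple(c[i]+[220,0]) for i in range(1,n) if 60<st[i,4]<400 and st[i,2]<26]); print(k)
P=rd(s); P=onz(s,proj(s,P),60.5+lift); q=np.polyfit((P[:,:2]-O)@EX,(P[:,:2]-O)@EY,1); print('tube yaw rel riser',np.degrees(np.arctan(q[0])),'y at block',np.polyval(q,53.7))
if len(k)==2:
    H=onz(s,k,65+lift); r=rf(H); print('pins riser frame',r,'tip x',r[:,0].mean()+92,'pin mid y',r[:,1].mean())
z=ctrl.get_state(); t=z['position']; print('tcp riser',rf(np.array([t])),t.round(1),z['contact_force'].round(1),z['finger_gap'],z['finger_force'],z['clock'])
E
python3 tip.py 10
```

```text
[(np.float64(239.59531772575252), np.float64(11.521739130434783)), (np.float64(308.08910891089107), np.float64(11.468646864686468))]
tube yaw rel riser -0.39660839887356597 y at block -12.645990742957474
pins riser frame [[-186.5    5.2]
 [-186.5  -27. ]] tip x -94.5 pin mid y -10.9
tcp riser [[-310.2   -1. ]] [522.1 -54.5 150.6] [ 0.3 -1.1 -2. ] 30.479607366862712 9.90322083234787 7.75
```

Converted, -1.02 cm is -0.0102, -0.9 cm is -0.009.

move_arm(motion=[{"slide": [0,0,-0.005],"rotation": [0,0,0],"fingers": 3},{"slide": [0,0,-0.009],"rotation": [0,0,0],"fingers": 3},{"slide": [0,0,-0.0102],"rotation": [0,0,0],"fingers": 3},{"slide": [0,0,-0.0102],"rotation": [0,0,0],"fingers": 3},{"slide": [0,0,-0.0102],"rotation": [0,0,0],"fingers": 3}])

```text
clock: 8.17
position: [522.1, -54.5, 140.5]
eef_rot: [2.383, 2.046, -0.001]
contact_force: [-2.0, -2.1, 1.5]
finger_gap: 30.0
finger_force: 10.8
```

Converted, 0.84 cm is 0.0084, 0.74 cm is 0.0074.

move_arm(motion=[{"slide": [0.002,-0.0003,0],"rotation": [0,0,0],"fingers": 3.4},{"slide": [0.004,-0.0006,0],"rotation": [0,0,0],"fingers": 3.8},{"slide": [0.006,-0.0009,0],"rotation": [0,0,0],"fingers": 4.2},{"slide": [0.0074,-0.0011,0],"rotation": [0,0,0],"fingers": 4.5},{"slide": [0.0084,-0.0013,0],"rotation": [0,0,0],"fingers": 4.7},{"slide": [0.0084,-0.0013,0],"rotation": [0,0,0],"fingers": 4.7},{"slide": [0.0084,-0.0013,0],"rotation": [0,0,0],"fingers": 4.7}])

```text
clock: 8.75
position: [531.0, -55.1, 140.5]
eef_rot: [2.382, 2.046, 0.002]
contact_force: [2.1, -1.5, 0.6]
finger_gap: 47.0
finger_force: 4.6
```

```bash
python3 tip.py 0
```

```text
[(np.float64(224.4300518134715), np.float64(11.585492227979275)), (np.float64(290.0662251655629), np.float64(11.397350993377483))]
tube yaw rel riser -0.07194697872392476 y at block -12.042073471867647
pins riser frame [[-186.2    3.2]
 [-186.1  -27.7]] tip x -94.14999999999998 pin mid y -12.25
tcp riser [[-309.4   -9.8]] [530.9 -55.  140.5] [ 1.9 -1.9  0.7] 47.01077819849051 4.41975049674511 8.8
```

```bash
python3 tube.py; python3 - <<'E'
from tube import *
s=snap('wrist'); r=s['range_z']
for uv in((257,22),(224,11),(290,11),(240,240),(100,100),(400,100)): e,d=ray(s,uv); print(uv,(e+d[0]*r[uv[1],uv[0]]).round(1),s['eye'])
E
```

```text
[[548.1  46.3  61.3]
 [546.9  38.1  60.1]
 [545.6  29.4  60.9]
 [544.3  20.4  60.3]
 [542.4  11.3  61.2]
 [540.9   2.   62.3]
 [540.   -8.   61.1]]
pitch deg -0.02878071421706846
[530.85721924 -54.9718543  140.56308008] [ 1.92046752  0.02669512 -0.46109518] 46.946168451060245 4.707692116498947 8.85
(257, 22) [550.9  62.6  63.8] [542.65752182  22.70099866 222.7665151 ]
(224, 11) [536.2  69.3  64.7] [542.65752182  22.70099866 222.7665151 ]
(290, 11) [566.9  64.5  65. ] [542.65752182  22.70099866 222.7665151 ]
(240, 240) [526.9 -38.8  84.5] [542.65752182  22.70099866 222.7665151 ]
(100, 100) [455.5  41.7  41. ] [542.65752182  22.70099866 222.7665151 ]
(400, 100) [629.6  15.3  39.1] [542.65752182  22.70099866 222.7665151 ]
```

Converted, 12.75 cm is 0.1275, 12.2 cm is 0.122.

move_arm(motion=[{"slide": [-0.0005,0.005,0],"rotation": [0,0,0],"fingers": 4.7},{"slide": [0.001,0.015,0],"rotation": [0,0,0],"fingers": 4.7},{"slide": [0.0025,0.027,0],"rotation": [0,0,0],"fingers": 4.7},{"slide": [0.0045,0.04,0],"rotation": [0,0,0],"fingers": 4.7},{"slide": [0.0065,0.054,0],"rotation": [0,0,0],"fingers": 4.7},{"slide": [0.009,0.068,0],"rotation": [0,0,0],"fingers": 4.7},{"slide": [0.011,0.082,0],"rotation": [0,0,0],"fingers": 4.7},{"slide": [0.0135,0.096,0],"rotation": [0,0,0],"fingers": 4.7},{"slide": [0.0155,0.11,0],"rotation": [0,0,0],"fingers": 4.7},{"slide": [0.0175,0.122,0],"rotation": [0,0,0],"fingers": 4.7},{"slide": [0.0183,0.1275,0],"rotation": [0,0,0],"fingers": 4.7},{"slide": [0.0183,0.1275,0],"rotation": [0,0,0],"fingers": 4.7}])

```text
clock: 9.9
position: [548.7, 74.5, 140.5]
eef_rot: [-2.381, -2.047, -0.002]
contact_force: [0.0, 3.5, 2.6]
finger_gap: 47.1
finger_force: 5.9
```

```bash
python3 tip.py 0; python3 - <<'E'
from h import *
s=snap('wrist','w5.png'); st=snap('top')
f=cv2.cvtColor(s['frame'],cv2.COLOR_RGB2BGR)[0:200,150:370]; f=cv2.resize(f,None,fx=2,fy=2)
t=cv2.cvtColor(st['frame'],cv2.COLOR_RGB2BGR)[150:250,105:255]; t=cv2.resize(t,None,fx=5,fy=4,interpolation=cv2.INTER_CUBIC)[:,:]
t=cv2.resize(t,(356,267)); im=np.zeros((400,800,3),np.uint8); im[:,:440]=f; im[:267,442:798]=t; cv2.imwrite('pics/c5.png',im)
E
```

```text
[(np.float64(224.23936170212767), np.float64(12.01595744680851)), (np.float64(289.4410774410774), np.float64(11.774410774410775))]
tube yaw rel riser 0.43649704820560814 y at block -8.217134142240266
pins riser frame [[-55.4   5.5]
 [-55.3 -25.3]] tip x 36.650000000000006 pin mid y -9.9
tcp riser [[-179.2   -8.1]] [548.7  74.  140.5] [0.5 4.1 2.8] 47.49706917619797 5.913207605481148 9.95
```

View pics/c5.png

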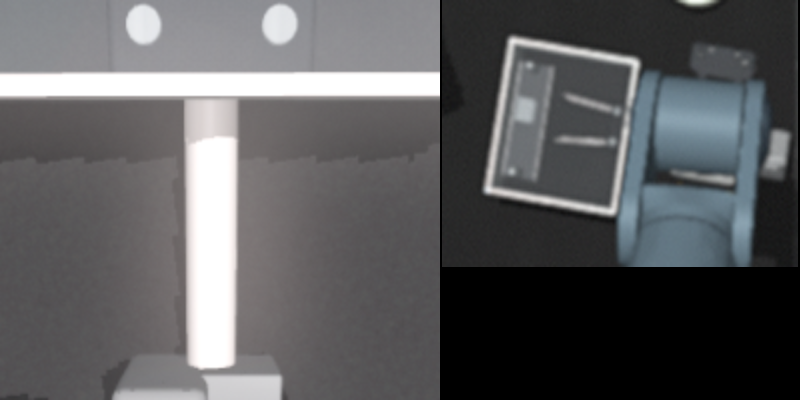

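The left half shows the head passing under the riser edge, with its pins at y ≈ 11. The top view shows the open jaws inside the gap, pointing at the block, so I'll go on to the final depth.

Converted, 2.7 cm is 0.027, 2.5 cm is 0.025.

move_arm(motion=[{"slide": [0.0014,0.002,0],"rotation": [0,0,0],"fingers": 4.7},{"slide": [0.002,0.006,0],"rotation": [0,0,0],"fingers": 4.7},{"slide": [0.0027,0.011,0],"rotation": [0,0,0],"fingers": 4.7},{"slide": [0.0035,0.016,0],"rotation": [0,0,0],"fingers": 4.7},{"slide": [0.0042,0.021,0],"rotation": [0,0,0],"fingers": 4.7},{"slide": [0.005,0.025,0],"rotation": [0,0,0],"fingers": 4.7},{"slide": [0.0053,0.027,0],"rotation": [0,0,0],"fingers": 4.7},{"slide": [0.0053,0.027,0],"rotation": [0,0,0],"fingers": 4.7}])

```text
clock: 10.72
position: [554.1, 100.1, 140.4]
eef_rot: [-2.383, -2.047, -0.001]
contact_force: [-0.4, -1.1, 2.6]
finger_gap: 47.1
finger_force: 5.5
```

```bash
python3 tip.py 0
```

```text
[(np.float64(224.3125), np.float64(12.1875)), (np.float64(289.68384879725085), np.float64(11.958762886597938))]
tube yaw rel riser -0.13325572793289223 y at block -11.545617878449233
pins riser frame [[-29.6   3.7]
 [-29.5 -27.1]] tip x 62.45 pin mid y -11.700000000000001
tcp riser [[-152.7   -9.6]] [554.1 100.  140.4] [0.5 0.2 2.6] 47.09387418494094 5.452800840139389 10.7667
```

Converted, -0.35 cm is -0.0035, -0.3 cm is -0.003.

move_arm(motion=[{"slide": [0.0003,0.002,0],"rotation": [0,0,0],"fingers": 4.7},{"slide": [-0.0005,0.0021,0],"rotation": [0,0,0],"fingers": 4.6},{"slide": [-0.001,0.0022,0],"rotation": [0,0,0],"fingers": 4.5},{"slide": [-0.0015,0.0023,0],"rotation": [0,0,0],"fingers": 4.4},{"slide": [-0.002,0.0024,0],"rotation": [0,0,0],"fingers": 4.3},{"slide": [-0.0025,0.0025,0],"rotation": [0,0,0],"fingers": 4.2},{"slide": [-0.003,0.0026,0],"rotation": [0,0,0],"fingers": 4.1},{"slide": [-0.0035,0.0026,0],"rotation": [0,0,0],"fingers": 4.05},{"slide": [-0.0035,0.0026,0],"rotation": [0,0,0],"fingers": 4.05}], grip_force=15)

```text
clock: 11.52
position: [550.5, 102.2, 140.4]
eef_rot: [-2.383, -2.047, -0.001]
contact_force: [0.9, -0.2, 2.1]
finger_gap: 40.6
finger_force: 6.5
```

```bash
python3 tip.py 0
```

```text
[(np.float64(227.94425087108013), np.float64(11.926829268292684)), (np.float64(296.1979166666667), np.float64(11.649305555555555))]
tube yaw rel riser 0.5842512234942375 y at block -8.73805430225684
pins riser frame [[-27.9   5.9]
 [-27.8 -26.2]] tip x 64.15 pin mid y -10.149999999999999
tcp riser [[-151.1   -5.6]] [550.5 102.2 140.4] [2.2 0.4 1.1] 40.90391759559051 6.5540264546871185 11.5667
```

Converted, -0.1 cm is -0.001, -0.05 cm is -0.0005.

move_arm(motion=[{"slide": [0,0,0],"rotation": [0,0,0],"fingers": 3.95},{"slide": [0,0,0],"rotation": [0,0,0],"fingers": 3.85},{"slide": [-0.0005,0.0001,0],"rotation": [0,0,0],"fingers": 3.75},{"slide": [-0.001,0.0001,0],"rotation": [0,0,0],"fingers": 3.65},{"slide": [-0.001,0.0001,0],"rotation": [0,0,0],"fingers": 3.65},{"slide": [-0.001,0.0001,0],"rotation": [0,0,0],"fingers": 3.65}])

```text
clock: 12.07
position: [549.3, 102.4, 140.4]
eef_rot: [-2.383, -2.046, 0.0]
contact_force: [-2.3, 2.9, 3.9]
finger_gap: 38.2
finger_force: 15.0
```

```bash
python3 tip.py 0
```

```text
[(np.float64(230.65540540540542), np.float64(11.864864864864865)), (np.float64(299.03832752613243), np.float64(11.595818815331011))]
tube yaw rel riser 0.07925351013852311 y at block -10.102833958690798
pins riser frame [[-27.9   5.8]
 [-27.8 -26.4]] tip x 64.15 pin mid y -10.299999999999999
tcp riser [[-151.1   -4.5]] [549.3 102.3 140.4] [-1.8  1.6  3.4] 38.31184478795754 14.996936023235321 12.1167
```

Converted, -2 cm is -0.02, -1.7 cm is -0.017.

move_arm(motion=[{"slide": [0,0,0],"rotation": [0,0,0],"fingers": 3.5},{"slide": [0,0,0],"rotation": [0,0,0],"fingers": 3.3},{"slide": [0,0,0],"rotation": [0,0,0],"fingers": 3.2},{"slide": [-0.0003,-0.002,0],"rotation": [0,0,0],"fingers": 3.2},{"slide": [-0.0008,-0.005,0],"rotation": [0,0,0],"fingers": 3.2},{"slide": [-0.0013,-0.009,0],"rotation": [0,0,0],"fingers": 3.2},{"slide": [-0.002,-0.013,0],"rotation": [0,0,0],"fingers": 3.2},{"slide": [-0.0026,-0.017,0],"rotation": [0,0,0],"fingers": 3.2},{"slide": [-0.003,-0.02,0],"rotation": [0,0,0],"fingers": 3.2},{"slide": [-0.003,-0.02,0],"rotation": [0,0,0],"fingers": 3.2}], grip_force=21)

```text
clock: 12.95
position: [546.7, 83.3, 140.4]
eef_rot: [-2.382, -2.045, -0.005]
contact_force: [0.6, 7.9, 2.2]
finger_gap: 37.0
finger_force: 21.0
```

```bash
python3 tip.py 0; cat > blk.py <<'E'
from tip import *
a=snap('top'); g=a['frame'].min(2)
# bright block seen from above inside/near riser: print candidates
q=cv2.resize(g,None,fx=4,fy=4,interpolation=cv2.INTER_CUBIC); m=(q>140).astype(np.uint8)
n,l,st,c=cv2.connectedComponentsWithStats(m)
for i in range(1,n):
    uv=(c[i]+.5)/4-.5
    if 120<uv[0]<330 and 150<uv[1]<245 and 200<st[i,4]<2500: print(uv.round(1),st[i,2:],rf(onz(a,uv,58)))
E
python3 blk.py 0
```

```text
[(np.float64(231.01023890784984), np.float64(11.450511945392492)), (np.float64(299.21212121212125), np.float64(11.188552188552189))]
tube yaw rel riser 0.7748413461877942 y at block -8.714144045150949
pins riser frame [[-46.6   5.3]
 [-46.6 -26.8]] tip x 45.4 pin mid y -10.75
tcp riser [[-170.3   -4.7]] [546.6  83.3 140.4] [0.9 7.4 2.8] 36.931671511393006 20.99148005247116 13.0
[(np.float64(231.1331058020478), np.float64(11.453924914675769)), (np.float64(299.26262626262627), np.float64(11.202020202020202))]
tube yaw rel riser 0.7864705295474771 y at block -8.671254388678983
pins riser frame [[-46.6   5.3]
 [-46.6 -26.8]] tip x 45.4 pin mid y -10.75
tcp riser [[-170.3   -4.7]] [546.7  83.3 140.4] [-0.3  7.   1.9] 36.833432412720136 20.99155068397522 13.05
[163.  188.2] [ 72  19 427] [[-11.2 -27.8]]
[145.7 191.5] [  33   40 1030] [[ 35.1 -10.9]]
[242.4 205.4] [  35   60 1435] [[-238.4  -15.3]]
[160.7 200.4] [ 73  15 436] [[-11.    6.9]]
[218.3 217.5] [ 42   9 268] [[-177.7   28.6]]
```

The block moved with the tool (riser x ≈ 54 → 35), so I'll keep pulling.

Converted, -8 cm is -0.08, -5.3 cm is -0.053.

move_arm(motion=[{"slide": [-0.0006,-0.004,0],"rotation": [0,0,0],"fingers": 3.2},{"slide": [-0.0015,-0.01,0],"rotation": [0,0,0],"fingers": 3.2},{"slide": [-0.0027,-0.018,0],"rotation": [0,0,0],"fingers": 3.2},{"slide": [-0.0039,-0.026,0],"rotation": [0,0,0],"fingers": 3.2},{"slide": [-0.0053,-0.035,0],"rotation": [0,0,0],"fingers": 3.2},{"slide": [-0.0066,-0.044,0],"rotation": [0,0,0],"fingers": 3.2},{"slide": [-0.008,-0.053,0],"rotation": [0,0,0],"fingers": 3.2},{"slide": [-0.0094,-0.062,0],"rotation": [0,0,0],"fingers": 3.2},{"slide": [-0.0106,-0.07,0],"rotation": [0,0,0],"fingers": 3.2},{"slide": [-0.0115,-0.076,0],"rotation": [0,0,0],"fingers": 3.2},{"slide": [-0.0121,-0.08,0],"rotation": [0,0,0],"fingers": 3.2},{"slide": [-0.0121,-0.08,0],"rotation": [0,0,0],"fingers": 3.2}])

```text
clock: 14.1
position: [534.3, 1.0, 140.4]
eef_rot: [2.383, 2.046, -0.002]
contact_force: [0.1, -0.9, 3.1]
finger_gap: 36.7
finger_force: 21.0
```

```bash
python3 blk.py 0
```

```text
[(np.float64(232.0888157894737), np.float64(11.108552631578947)), (np.float64(300.5882352941177), np.float64(11.07516339869281))]
tube yaw rel riser 0.10450723797079381 y at block -10.53716221564995
pins riser frame [[-130.2    4.7]
 [-130.3  -27.5]] tip x -38.25 pin mid y -11.4
tcp riser [[-253.5   -4.8]] [534.3   1.1 140.5] [ 0.3 -2.   4.6] 37.24383622182916 20.997218191623688 14.15
[196.4 193.3] [ 82  23 811] [[-105.9  -28.6]]
[175.5 196. ] [ 28  33 743] [[-49.6 -11.6]]
[211.9 201.8] [ 33  21 542] [[-152.8  -11.7]]
[194.9 205.3] [ 78  20 788] [[-107.4    5.4]]
```

Converted, -8.7 cm is -0.087, -8.2 cm is -0.082.

move_arm(motion=[{"slide": [-0.0006,-0.004,0],"rotation": [0,0,0],"fingers": 3.2},{"slide": [-0.0015,-0.01,0],"rotation": [0,0,0],"fingers": 3.2},{"slide": [-0.0027,-0.018,0],"rotation": [0,0,0],"fingers": 3.2},{"slide": [-0.0039,-0.026,0],"rotation": [0,0,0],"fingers": 3.2},{"slide": [-0.0053,-0.035,0],"rotation": [0,0,0],"fingers": 3.2},{"slide": [-0.0068,-0.045,0],"rotation": [0,0,0],"fingers": 3.2},{"slide": [-0.0083,-0.055,0],"rotation": [0,0,0],"fingers": 3.2},{"slide": [-0.0098,-0.065,0],"rotation": [0,0,0],"fingers": 3.2},{"slide": [-0.0112,-0.074,0],"rotation": [0,0,0],"fingers": 3.2},{"slide": [-0.0124,-0.082,0],"rotation": [0,0,0],"fingers": 3.2},{"slide": [-0.0132,-0.087,0],"rotation": [0,0,0],"fingers": 3.2},{"slide": [-0.0132,-0.087,0],"rotation": [0,0,0],"fingers": 3.2}])

```text
clock: 15.2
position: [521.1, -85.7, 140.5]
eef_rot: [2.383, 2.046, -0.001]
contact_force: [-0.2, -0.1, 3.7]
finger_gap: 37.4
finger_force: 21.0
```

```bash
python3 blk.py 0
```

```text
[(np.float64(231.40728476821192), np.float64(11.19205298013245)), (np.float64(300.0838709677419), np.float64(11.012903225806452))]
tube yaw rel riser 0.24014746132017978 y at block -9.258200331513866
pins riser frame [[-217.9    5.2]
 [-217.9  -27.1]] tip x -125.9 pin mid y -10.950000000000001
tcp riser [[-341.2   -4.7]] [521.1 -85.6 140.4] [-0.7 -2.3  3.6] 37.077721205268716 21.002053320407867 15.25
[225.4 198. ] [ 97  26 958] [[-188.2  -28.4]]
[206.1 201.1] [  34   39 1098] [[-136.5  -11.2]]
[246.9 207.5] [  65   26 1182] [[-252.   -11.5]]
[223.4 210.1] [ 99  22 991] [[-188.3    6. ]]
[270.7 225.3] [ 41  19 397] [[-325.2   26.9]]
```

The block is at riser x ≈ −136, about 50 mm clear of the mouth. I'll open the jaws slowly and hold the palm side still.

Converted, 0.64 cm is 0.0064, 0.6 cm is 0.006.

move_arm(motion=[{"slide": [0.001,-0.0002,0],"rotation": [0,0,0],"fingers": 3.9},{"slide": [0.002,-0.0003,0],"rotation": [0,0,0],"fingers": 4.1},{"slide": [0.003,-0.0005,0],"rotation": [0,0,0],"fingers": 4.3},{"slide": [0.004,-0.0006,0],"rotation": [0,0,0],"fingers": 4.5},{"slide": [0.005,-0.0008,0],"rotation": [0,0,0],"fingers": 4.7},{"slide": [0.006,-0.0009,0],"rotation": [0,0,0],"fingers": 4.9},{"slide": [0.0064,-0.001,0],"rotation": [0,0,0],"fingers": 5.1},{"slide": [0.0064,-0.001,0],"rotation": [0,0,0],"fingers": 5.6},{"slide": [0.0064,-0.001,0],"rotation": [0,0,0],"fingers": 7.5},{"slide": [0.0064,-0.001,0],"rotation": [0,0,0],"fingers": 9},{"slide": [0.0064,-0.001,0],"rotation": [0,0,0],"fingers": 9},{"slide": [0.0064,-0.001,0],"rotation": [0,0,0],"fingers": 9}])

```text
clock: 16.3
position: [527.5, -85.6, 140.1]
eef_rot: [-2.383, -2.047, 0.0]
contact_force: [-0.7, 0.4, -0.2]
finger_gap: 79.3
finger_force: 0.0
```

```bash
python3 blk.py 0
```

```text
[(np.float64(223.25), np.float64(12.785714285714286)), (np.float64(287.49006622516555), np.float64(12.804635761589404))]
tube yaw rel riser -0.15779963197066632 y at block -12.393675358755887
pins riser frame [[-217.5    2.8]
 [-217.5  -27.4]] tip x -125.5 pin mid y -12.299999999999999
tcp riser [[-340.3  -11. ]] [527.5 -85.7 140.2] [0.4 0.4 1.1] 82.81025241065257 0.0 16.35
[225.5 196.8] [  96   36 1019] [[-188.1  -31.7]]
[206.1 201.1] [  35   39 1108] [[-136.5  -11.2]]
[247.2 207.5] [  70   26 1239] [[-252.8  -11.8]]
[223.3 211. ] [ 101   14 1009] [[-188.5    8.4]]
[270.6 222.5] [ 39  20 415] [[-323.8   19.2]]
```

move_arm(motion=[{"slide": [0,0,0.005],"rotation": [0,0,0],"fingers": 9},{"slide": [0,0,0.02],"rotation": [0,0,0],"fingers": 9},{"slide": [0,0,0.04],"rotation": [0,0,0],"fingers": 9},{"slide": [0,0,0.07],"rotation": [0,0,0],"fingers": 9},{"slide": [0,0,0.1],"rotation": [0,0,0],"fingers": 9},{"slide": [0,0,0.13],"rotation": [0,0,0],"fingers": 9},{"slide": [0,0,0.15],"rotation": [0,0,0],"fingers": 9},{"slide": [0,0,0.15],"rotation": [0,0,0],"fingers": 9},{"slide": [0,0,0.15],"rotation": [0,0,0],"fingers": 9}])

```text
clock: 17.15
position: [528.0, -86.0, 291.7]
eef_rot: [2.381, 2.045, 0.002]
contact_force: [-0.7, 0.7, -0.6]
finger_gap: 89.8
finger_force: 0.0
```

```bash
python3 - <<'E'
from h import *
s=snap('wrist'); t=snap('top')
im=np.zeros((384,800,3),np.uint8); im[:,:400]=s['frame'][:,60:460]; im[:,400:]=cv2.resize(t['frame'][110:280,70:420],(400,194))[0:194].repeat(2,0)[:384] if 0 else 0
im[:300,400:]=cv2.resize(t['frame'][110:260,100:300],(400,300),interpolation=cv2.INTER_CUBIC)
cv2.imwrite('pics/fin.png',im[:,:,::-1]); z=ctrl.get_state(); print(z['clock'],z['position'],z['contact_force'])
E
```

```text
17.25 [526.918529   -85.61952029 288.87615539] [-0.35764273  0.54926694  0.47011905]
```

View pics/fin.png

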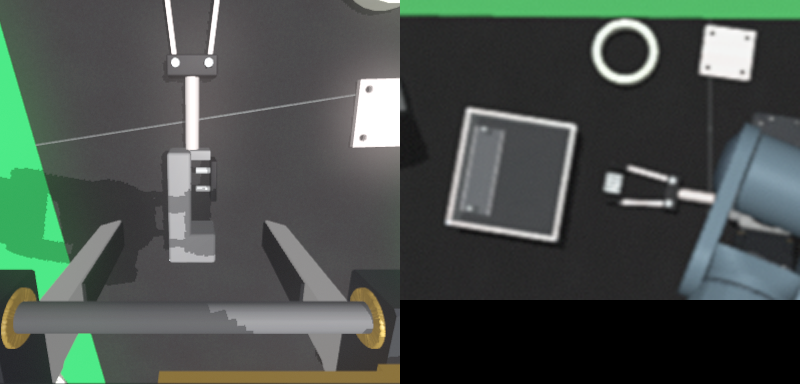

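The final picture shows the block standing clear of the riser at (613,183). The open jaws lie on either side of it, the reacher is flat, and the bystanders haven't moved.

```bash
python3 -c "
from bench import order; print(order.job_done())"
```

```text
the job is handed in; nothing more can be done
None
```

I pulled the block free with the reacher and left it standing on the open granite about 5 cm clear of the riser. The reacher lies flat with its open jaws on either side of it, and the job is handed in at about 17 s; no verdict came back.

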